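Lever a stuck canister lid ajar and hold it there

TASK

The hinged lid of the green canister is stuck on its rubber seal. Lay the pry bar to rest level in both blue V-saddles of the stand, its bare steel tip under the lid's yellow lug, then push the bar's red handle down so that it pivots in the rear saddle and levers the lid off its seal; finish with the robot still holding the handle down and the lid steady 1 to 2.5 cm open at the lug, never more than 3.5 cm. Keep the robot itself off the lid, and leave the tin of nuts, the pipe offcut and the chisel where they are.

Things in the scene. Friction and masses are not known exactly. Their poses are not given: they have to be found in the camera images.
- stand: Stand fixed to the bench: grey base plate 110 (x) x 318 (y) x 8 mm; origin on its underside, below the middle between its two blue V-saddles (at y = -40 and +45 mm, 73 mm clear between them); z up. A 16 mm bar lying in both saddles has its axis at x = 0, 85 mm above the bench. The green canister (diameter 108 mm, rim 100 mm high) has its centre at y = +175, its front wall at y = +121 mm.
- rear_saddle: Rear saddle (away from the canister), part of the stand; origin at bench height below its middle, stand y = -40 mm. Angle-iron V, open upward at 90 degrees, 12 mm long in y, 42 mm wide at the mouth; apex 74 mm, mouth edges 95 mm above the bench. The bar pivots on it when its handle is pushed down.
- front_saddle: The front saddle (next to the canister), same as the rear one; origin at stand y = +45 mm, bench height.
- lid_hinge (a joint): Opening of the lid, rad: 0 shut, stop at 0.32. Level hinge on the canister's far side (stand y = +236 mm, 104 mm up). The lug rises 1.4 mm per 0.01 rad (1 cm is 0.07, 2.5 cm is 0.18, 3.5 cm is 0.25). The seal pulls hardest when shut: about 10 N upward at the lug breaks it; by 0.12 rad the lid needs about a third of that. Let go, it falls shut.
- lug (a point): Underside of the lid's yellow lug, a plate 36 mm wide and 6 mm thick sticking out of the lid towards the saddles, from its free edge at stand y = +84 mm to the canister. When shut its underside is 103 mm above the bench, 10 mm above the top of a bar lying in the saddles. This point lies 11 mm in from the free edge.
- bar: Loose pry bar, 300 mm long, about 0.35 kg, along its own y axis; origin under its balance point. Bare round steel, 16 mm diameter, from y = -60 mm to the tip at y = +105 mm; red handle, 24 mm wide (x) and 16 mm high (z), from y = -60 mm to its end at y = -195 mm. It starts flat on the bench with its tip to the robot's left, like the stand's +y.
- bar_mid (a point): Centre of the bar's cross-section at its balance point (bar y = 0, 8 mm up); the place to grasp it, across its 16 mm diameter. At stand x = 0, y = 0, 85 mm up, the bar lies in both saddles with its tip 21 mm under the lug. Axes as the bar's.
- bar_tip (a point): Centre of the bar's steel tip face, 105 mm from bar_mid. In the saddles the tip has to reach at least 5 mm past the lug's free edge.
- bar_push (a point): Top face of the red handle near its end, 178 mm from bar_mid: a good place to push straight down. With the bar in the saddles about 12 N here breaks the seal and about 5 N holds the lid ajar; it goes down about 10 mm before the tip meets the lug and about 26 mm in all for the lid at 0.12 rad.
- lid: The canister lid with its lug: green, round, diameter 118 mm, slightly domed; origin on its hinge axis, 104 mm above the bench, y towards the hinge side, z up when shut; its top is 15 mm above the hinge axis.
- pipe_offcut: Bystander: dark grey tube offcut standing on end, diameter 42, 60 mm high; origin under its centre.
- tin_of_nuts: Bystander: round bare-metal tin with nuts in it, diameter 70, 58 mm high; origin under its centre.
- chisel: Bystander: chisel with an orange handle lying on the bench, 200 mm long along its y, 24 mm thick; origin under its centre.

How it is judged:
By the outcome, as a careful person would: the job done as asked, in the order asked, and still so for the second after the job is handed in, while the arm keeps its last pose, push and grip.
It also fails if it takes over 61 s, if anything falls off the work surface, if the arm or the gripper's body presses on something with over 40 N, if the wrist force passes 120 N, or if a joint passes its speed limit or range.

ROBOT

A 6-joint arm with a two-finger parallel gripper is mounted at the origin on a cart in front of the work surface, level with it; the furniture and walls round the work are solid. World frame = base frame: x ahead of the robot, y to its left, z up, the work surface at z = 0. Lengths are in mm, angles in degrees, forces in N, time in s.
With the tool pointing down it reaches from about 300 to 850 mm from the base axis. Payload 4.2 kg.
Tool frame: the origin (TCP) lies midway between the tips of the shut fingers; the grasp point (between the pads) lies env.hold_point_z behind it (env.hold_point_z is the distance from the TCP to the grasp point, in mm); z points along the fingers, y is the line along which they close (so a half turn about z gives the same grasp; the last joint's range is limited). The gripper opens to 91 mm and grips with 3 to 60 N. Pads are 32 mm wide; open, the fingers measure 118 mm over their backs; the gripper's body (76 mm by 178 mm) begins 60 mm behind the grasp point.
Start: joints at [-72.823, 18.312, 89.639, -0, 72.044, -1.146], TCP at [180.77, -545.862, 213.976] pointing down, gripper open.
Joint ranges: [-177.97, 177.97], [-48.28, 115.42], [12.27, 149.76], [-77.06, 257.06], [2.81, 150.46], [-146.56, 146.56]. Speed limits (degrees/s): [147.25, 147.25, 180, 180, 180, 180].

INTERFACE

Orientations are given as [roll, pitch, yaw] about the fixed x, y, z axes, in that order (R = Rz(yaw) Ry(pitch) Rx(roll)).
In Python, from workcell import env, viewer, spotter gives the robot as it stands.
- The arm moves only by the tool apply_moves, never from a script. Its arguments are lists of equal length, an entry for each row: "delta_pos": the shift along the world's x, y, z normalised to -1 to 1, where 1 is 120 mm, a list of three; "rot": the turn, a rotation vector about the world's x, y, z normalised to -1 to 1, where 1 is 1.5 rad, a list of three; "hand": the opening, from 0 (shut) to 1 (fully open). A call has 1 to 10 rows; each row is the pose to reach, as a shift and turn from the pose commanded when the call began; what a row does not reach only later rows make up. A row lasts 1/12 s, in which the tool goes at most 41.7 mm and 7.16 degrees, less where a joint would pass 70% of its speed; a pose out of reach is approached as far as the arm can. A call with a number of a shift or a turn outside -1 to 1 is refused whole. A call with a gripper value outside its range is refused whole. The fingers move at their own pace and stop on an object; "newtons" is the grip in N (left out, the last holds). Time passes only in rows, so rows that repeat a pose let the fingers close. It gives the time, the measured TCP pose, the force, the opening and the grip force at its end, in the units of the state.
- env.state(): the state, without advancing time (a new reading comes with each control period).
- viewer.grab_frame(name): name is "scene" or "top"; returns a dict with "pixels" (400x640x3 uint8, red, green, blue), "camera_matrix" (3x3 intrinsics, pixels), "R" (3x3) and "t" (3): a world point X has camera coordinates R X + t. Camera axes: x right, y down, z forward; pixel columns grow to the right and rows downward; lengths in mm; the calibration is good to about 2 mm. A picture is of the moment at which its call begins. There is no depth.
- env.job_done(): hands the job in; it is judged then, once.
Trained networks look in a picture, given as the dict that the camera call returned (one of the last four; its "shot" number tells which), for a name from the list of things; names that differ only in an ending like _2 or _b are one class to them, and where a whole thing is asked for, a point or a joint stands for the part that bears it (a point fixed in the world has none). Each returns a list of dicts, best first, with "score" (0 to 1); they miss things now and then, are a little off and sometimes report something else, mostly with a low value. They report only what shows in the picture. A call takes as long as a camera call.
- spotter.trace(picture, query): "mask" (400x640 bool, what is visible of it) and "box" ([centre column, centre row, width, height] in pixels, round what is visible of it).
- spotter.landmark_of(picture, query): "position" ([column, row] in pixels: a listed point, or the origin of a listed thing).
The state is a dict: "time_s": time; "qpos": joint angles; "qvel": joint speeds; "effort": joint torques, N m; "ee_pos": TCP position; "ee_rot": TCP orientation; "force": force on the tool from outside, world axes, zero at the start; "torque": the same for the moment, N m; "gripper_width": finger opening in mm; "gripper_force": force on a finger pad.
Only numpy, scipy, OpenCV 4.12 (cv2) and the standard library are available. Lean on these libraries where they do the work, as an engineer would, in place of code of your own. Each camera call takes 0.05 s, during which the arm holds its last target. There are 200 camera calls.

## Working session

There is one attempt and no reset: what is moved stays moved. The work goes in short steps, Python scripts to look and compute and a tool call to move; the robot and the scene stay as the last step left them, time stands still between calls to the robot, and variables do not carry over. Pictures are saved under pics/ and viewed, at most 10 in all, crops included, and the job is handed in when it is done.

Besides the shell and the picture viewer there is one more tool, called after "Call:" as a command line: name --argument value ..., lists and objects as JSON in quotes. apply_moves: Moves the arm, as the interface text tells. Its arguments: {"type":"object","properties":{"delta_pos":{"type":"array"},"rot":{"type":"array"},"hand":{"type":"array"},"newtons":{"type":"number"}},"required":["delta_pos","rot","hand"]}

```bash
mkdir -p pics; cat > h.py <<'E'
from workcell import env, viewer, spotter
import numpy as np, cv2
def ray(p,px):
    d=np.linalg.inv(p["camera_matrix"])@np.array([px[0],px[1],1.]); R=np.array(p["R"]);t=np.array(p["t"])
    return -R.T@t, R.T@d
def at_z(p,px,z):
    c,d=ray(p,px); return c+d*(z-c[2])/d[2]
def tri(obs):
    A=np.zeros((3,3));b=np.zeros(3)
    for p,px in obs:
        c,d=ray(p,px); d=d/np.linalg.norm(d); M=np.eye(3)-np.outer(d,d); A+=M;b+=M@c
    return np.linalg.solve(A,b)
def proj(p,X):
    v=p["camera_matrix"]@(np.array(p["R"])@np.array(X,float)+np.array(p["t"])); return v[:2]/v[2]
def save(p,n): cv2.imwrite("pics/"+n,p["pixels"][...,::-1])
E
python3 - <<'E'
from h import *
np.set_printoptions(precision=1,suppress=True)
print(env.hold_point_z, env.state())
P={n:viewer.grab_frame(n) for n in("scene","top")}
for n,p in P.items(): save(p,n+"0.png"); print(n,-np.array(p["R"]).T@p["t"])
for q in ["stand","rear_saddle","front_saddle","lug","bar","bar_mid","bar_tip","bar_push","lid","pipe_offcut","tin_of_nuts","chisel"]:
    o=[]
    for n,p in P.items():
        r=spotter.landmark_of(p,q)
        for k in r[:2]: print(q,n,round(k["score"],2),np.array(k["position"]),at_z(p,k["position"],{"bar_mid":8,"bar_tip":8,"bar_push":16,"lug":103,"lid":104}.get(q,0)))
        if r:o.append((p,r[0]["position"]))
    if len(o)==2: print("   tri",tri(o))
E
```

```text
18.8 {'time_s': 0.0, 'qpos': array([-72.8,  18.4,  89.7,  -0. ,  72. ,  -1.1]), 'qvel': array([ 0. , -0.2, -0.1, -0. ,  0.1,  0.1]), 'effort': array([  0. , -41.2, -23.2,   0.1,   0. ,  -0. ]), 'ee_pos': array([ 180.6, -545.3,  213.1]), 'ee_rot': array([-179.9,   -0. ,   18.3]), 'force': array([-0.3, -0.5,  0.7]), 'torque': array([-0., -0., -0.]), 'gripper_force': 0.0, 'gripper_width': 91.32798242886913}
scene [-430.   574.   614.4]
top [ 325.   -35.5 1468.9]
stand scene 0.61 [272.  228.9] [615.   76.3   0. ]
stand top 0.56 [290.9 193.4] [636.2  72.6   0. ]
   tri [636.5  70.1 -10.9]
rear_saddle scene 0.61 [288.6 224.1] [617.1  22.7   0. ]
rear_saddle top 0.59 [287.4 139.7] [805.9  82.4   0. ]
   tri [772.1  24.2 -46.9]
front_saddle scene 0.58 [285.4 225.5] [614.1  34.5   0. ]
front_saddle scene 0.55 [255.9 229.4] [635.1 116.2   0. ]
front_saddle top 0.62 [274.2 200.3] [616. 123.   0.]
   tri [588.   88.4  34.2]
lug scene 0.59 [239.9 198.6] [636. 157. 103.]
lug top 0.86 [250.9 192. ] [620.7 177.5 103. ]
   tri [615.3 170.7 115.3]
bar scene 0.97 [316.3 254.6] [434.9  41.4   0. ]
bar t
[... 329 characters left out ...]
 262.5] [429.8 167.9   8. ]
   tri [426.8 162.8  19.1]
bar_push scene 0.75 [370.1 235. ] [ 424.9 -119.6   16. ]
bar_push top 0.63 [357.7 263.6] [ 420.4 -121.6   16. ]
   tri [ 421.7 -119.8   17.3]
lid scene 0.67 [185.4 213.8] [617.3 309.1 104. ]
lid top 0.71 [287.6 139.1] [773.7  73.5 104. ]
lid top 0.68 [203.1 204.3] [588.  310.8 104. ]
   tri [853.  164.4 -39.3]
pipe_offcut top 0.44 [444.9 267.3] [ 405.6 -377.7    0. ]
tin_of_nuts scene 0.65 [244.7 203.2] [810.8  73.7   0. ]
tin_of_nuts top 0.8 [290.6 138.8] [808.6  72.5   0. ]
   tri [809.   73.4   0.4]
chisel scene 0.78 [322.6 186.2] [ 803.8 -208.4    0. ]
chisel top 0.65 [372.7 141.2] [ 795.6 -180.7    0. ]
   tri [ 786.3 -186.8   12.2]
```

View pics/top0.png

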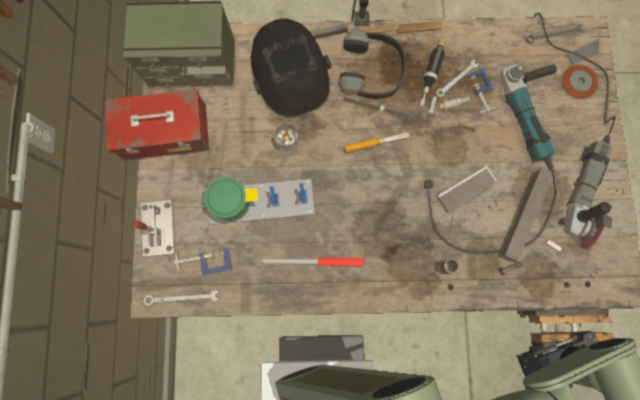

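View pics/scene0.png

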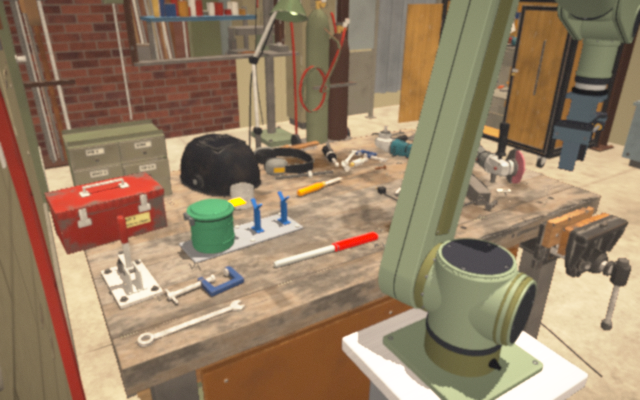

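The top view shows the canister at about (226,198), the lug at (251,195), the saddles at (272,195) and (302,193), and the bar from (262,262) to (364,262). Next I'll refine these with colour masks and a crop.

```bash
python3 - <<'E'
from h import *
np.set_printoptions(precision=1,suppress=True)
P={n:viewer.grab_frame(n) for n in("scene","top")}
def blobs(p,lo,hi,box,name,z,n=3):
    hsv=cv2.cvtColor(p["pixels"],cv2.COLOR_RGB2HSV); m=cv2.inRange(hsv,lo,hi); k=np.zeros_like(m); x0,y0,x1,y1=box; k[y0:y1,x0:x1]=255; m&=k
    N,l,s,c=cv2.connectedComponentsWithStats(m)
    for i in sorted(range(1,N),key=lambda i:-s[i,4])[:n]: print(name,s[i],c[i],at_z(p,c[i],z), cv2.minAreaRect(np.argwhere(l==i)[:,::-1].astype(np.float32)))
t,s=P["top"],P["scene"]
tb=(190,170,330,230);sb=(170,170,310,260)
blobs(t,(0,150,120),(8,255,255),(250,240,380,280),"red top",16,1)
blobs(s,(0,150,120),(8,255,255),(260,220,390,280),"red scene",8,1)
blobs(t,(22,120,120),(35,255,255),tb,"lug top",109,1)
blobs(s,(22,120,120),(35,255,255),sb,"lug scene",106,1)
blobs(t,(100,110,40),(125,255,255),tb,"blue top",90,4)
blobs(s,(100,110,40),(125,255,255),sb,"blue scene",90,3)
blobs(t,(60,90,40),(90,255,255),tb,"green top",112,1)
a=cv2.resize(t["pixels"][165:285,195:375],(800,533),interpolation=cv2.INTER_CUBIC)
b=cv2.resize(s["pixels"][180:280,170:320],(800,533),interpolation=cv2.INTER_CUBIC)
cv2.imwrite("pics/topc.png",a[...,::-1]);cv2.imwrite("pics/scenec.png",b[...,::-1])
E
```

```text
red top [321 258  43   8 341] [341.9 261.5] [427.4 -76.   16. ] ((341.9999694824219, 261.4999694824219), (41.99999237060547, 6.999999046325684), 0.0)
red scene [333 232  45  20 408] [355.1 240.9] [430.6 -75.2   8. ] ((355.50946044921875, 240.7830352783203), (9.47787857055664, 45.05426025390625), 74.05460357666016)
lug top [245 188  13  15 165] [250.9 194.7] [611.7 176.4 109. ] ((251.0, 195.0), (14.0, 12.0), 90.0)
lug scene [228 197  18  10 112] [236.8 201.4] [617.1 173.4 106. ] ((236.58824157714844, 201.35296630859375), (8.246211051940918, 16.492422103881836), 75.96376037597656)
blue top [301 185   5  17  55] [302.8 194.9] [612.2  32.2  90. ] ((303.0, 193.0), (16.0, 4.0), 90.0)
blue top [272 197   6   8  31] [274.3 200.7] [597.  113.1  90. ] ((274.5, 200.5), (7.0, 5.0), 90.0)
blue top [271 188   4   7  10] [272.2 191.3] [624.3 119.   90. ] ((272.0689697265625, 191.17242431640625), (6.685031890869141, 1.4855626821517944), 68.19859313964844)
blue top [276 194   1   2   2] [276.  194.5] [614.8 108.2  90. ] ((276.0, 194.5), (1.0, 0.0), -90.0)
blue scene [251 199  12  34 159] [256.5 217. ] [538.4 154.4  90. ] ((256.41094970703125, 215.38711547851562), (33.373374938964844, 8.811847686767578), 85.42607879638672)
blue scene [279 192  10  32 143] [283.1 210.1] [539.6  78.7  90. ] ((283.5, 207.5), (31.0, 9.0), 90.0)
```

View pics/topc.png

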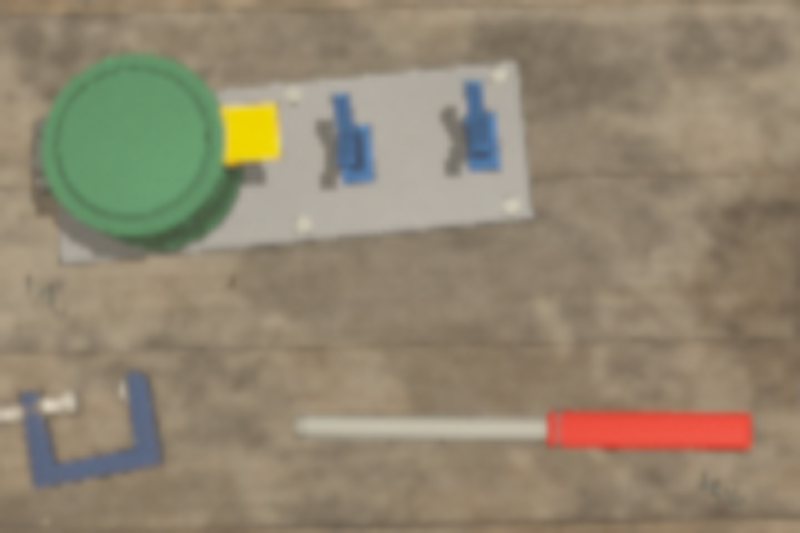

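View pics/scenec.png

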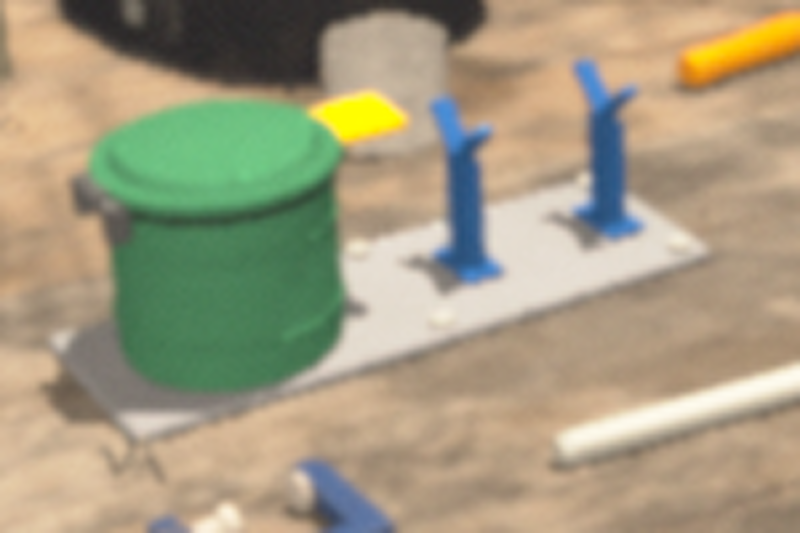

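The crops show the lug's free edge at top-crop (277,103)–(281,161) and the saddle mouth tips. The bar lies from (297,427) to (751,431). I'll fit the stand and bar poses to these points.

```bash
cat > fit.py <<'E'
from h import *
from scipy.optimize import least_squares
np.set_printoptions(precision=1,suppress=True)
P={n:viewer.grab_frame(n) for n in("scene","top")}
ct=lambda u,v:(195+(u+.5)/4.444-.5,165+(v+.5)/4.444-.5)
cs=lambda u,v:(170+(u+.5)/5.333-.5,180+(v+.5)/5.33-.5)
def W(q,X): c,s=np.cos(q[2]),np.sin(q[2]); return [q[0]+c*X[0]-s*X[1],q[1]+s*X[0]+c*X[1],X[2]]
def fit(obs,q0):
    def res(q): return np.concatenate([proj(P[n],W(q,[X[0],X[1]+(q[3] if pl else 0),X[2]]))-px for n,px,X,pl in obs])
    r=least_squares(res,q0,loss="soft_l1"); return r.x,r.fun.reshape(-1,2)
S=[("top",ct(515,62),(55,-159,8),1),("top",ct(532,215),(-55,-159,8),1),("top",ct(63,262),(-55,159,8),1),
("scene",cs(707,248),(-55,-159,8),1),("scene",cs(140,437),(-55,159,8),1),
("top",ct(277,103),(18,84,109),0),("top",ct(281,161),(-18,84,109),0),("top",ct(133,145),(0,175,112),0),
("top",ct(340,95),(21,45,95),0),("top",ct(472,82),(21,-40,95),0),
("scene",cs(440,98),(21,45,95),0),("scene",cs(488,128),(-21,45,95),0),("scene",cs(584,64),(21,-40,95),0),("scene",cs(632,90),(-21,-40,95),0),
("scene",cs(408,125),(-18,84,109),0),("scene",cs(373,92),(18,84,109),0)]
q,r=fit(S,[610,70,0,60]); print("stand",q,np.degrees(q[2])); print(r)
B=[("top",ct(297,427),(0,105,8),0),("top",ct(751,431),(0,-195,10),0),("top",ct(548,429),(0,-60,12),0),("scene",(355.1,240.9),(0,-127.5,8),0),("scene",cs(560,447),(0,105,8),0)]
b,r=fit(B,[430,60,0,0]); print("bar",b,np.degrees(b[2])); print(r)
E
python3 fit.py
```

```text
stand [620.6  74.4   0.1  90.5] 4.967805678500956
[[ 0.5 -0.7]
 [ 0.4  0.5]
 [-0.6  1.2]
 [ 0.9  0.1]
 [-0.7  0.2]
 [ 0.  -0. ]
 [ 0.2 -0.6]
 [ 0.3 -0. ]
 [ 0.2  0.4]
 [ 0.3  0.2]
 [ 0.2  0.3]
 [-1.   0.1]
 [-0.1 -0.5]
 [-0.9 -0.4]
 [ 0.  -1. ]
 [ 0.   0.5]]
bar [432.4  53.9  -0.    0. ] -1.7763817147362186
[[ 0.2 -0.3]
 [ 0.6 -0.1]
 [ 0.  -0.2]
 [-0.   0.5]
 [-0.3  1.1]]
```

Call:
apply_moves --delta_pos '[[0.4,0.975,0],[0.4,0.975,0],[0.4,0.975,0],[0.4,0.975,0]]' --rot '[[0,0,0.163],[0,0,0.163],[0,0,0.163],[0,0,0.163]]' --hand '[1,1,1,1]'

```text
time_s: 1.83
ee_pos: [229.8, -422.7, 213.9]
ee_rot: [-179.8, -0.2, 32.5]
force: [-0.9, -0.2, 0.7]
gripper_width: 91.1
gripper_force: 0.0
```

Call:
apply_moves --delta_pos '[[0.4,0.975,0],[0.4,0.975,0],[0.4,0.975,0],[0.4,0.975,0]]' --rot '[[0,0,0.163],[0,0,0.163],[0,0,0.163],[0,0,0.163]]' --hand '[1,1,1,1]'

```text
time_s: 2.17
ee_pos: [277.8, -306.5, 214.1]
ee_rot: [-179.9, -0.2, 46.6]
force: [-0.2, 0.5, -1.0]
gripper_width: 90.8
gripper_force: 0.0
```

Call:
apply_moves --delta_pos '[[0.4,0.975,0],[0.4,0.975,0],[0.4,0.975,0],[0.4,0.975,0]]' --rot '[[0,0,0.163],[0,0,0.163],[0,0,0.163],[0,0,0.163]]' --hand '[1,1,1,1]'

```text
time_s: 2.5
ee_pos: [326.5, -190.0, 214.2]
ee_rot: [180.0, -0.2, 60.7]
force: [-0.4, 0.4, 0.2]
gripper_width: 91.0
gripper_force: 0.0
```

Call:
apply_moves --delta_pos '[[0.4,0.975,0],[0.4,0.975,0],[0.4,0.975,0],[0.4,0.975,0]]' --rot '[[0,0,0.163],[0,0,0.163],[0,0,0.163],[0,0,0.163]]' --hand '[1,1,1,1]'

```text
time_s: 2.83
ee_pos: [375.3, -73.2, 214.4]
ee_rot: [179.9, -0.2, 74.8]
force: [-0.1, -0.6, -0.6]
gripper_width: 91.2
gripper_force: 0.0
```

Call:
apply_moves --delta_pos '[[0.4,0.975,-0.3],[0.4,0.975,-0.6],[0.4,0.975,-0.6],[0.4,0.975,-0.6],[0.4,0.975,-0.6]]' --rot '[[0,0,0.163],[0,0,0.163],[0,0,0.163],[0,0,0.163],[0,0,0.163]]' --hand '[1,1,1,1,1]'

```text
time_s: 3.25
ee_pos: [420.8, 40.5, 139.5]
ee_rot: [-179.8, 0.0, 88.5]
force: [0.7, 0.4, -0.6]
gripper_width: 91.1
gripper_force: 0.0
```

Call:
apply_moves --delta_pos '[[0.1,0.257,0],[0.1,0.257,-0.34],[0.1,0.257,-0.68],[0.1,0.257,-0.68],[0.1,0.257,-0.68]]' --rot '[[0,0,0],[0,0,0],[0,0,0],[0,0,0],[0,0,0]]' --hand '[1,1,1,1,1]'

```text
time_s: 3.67
ee_pos: [431.9, 68.5, 60.0]
ee_rot: [-179.8, 0.1, 88.3]
force: [0.4, -0.5, 0.2]
gripper_width: 91.4
gripper_force: 0.0
```

```bash
python3 - <<'E'
from h import *
p=viewer.grab_frame("top"); a=cv2.resize(p["pixels"][165:285,195:375],(800,533),interpolation=cv2.INTER_CUBIC)
s=env.state(); print(s["ee_pos"],s["ee_rot"])
cv2.imwrite("pics/top1.png",a[...,::-1])
print(spotter.landmark_of(p,"bar_tip")[:1],proj(p,s["ee_pos"]))
E
```

```text
[433.68818585  68.91377219  61.52414018] [1.79947137e+02 1.10214389e-02 8.82918933e+01]
[] [290.96361131 259.10755657]
```

View pics/top1.png

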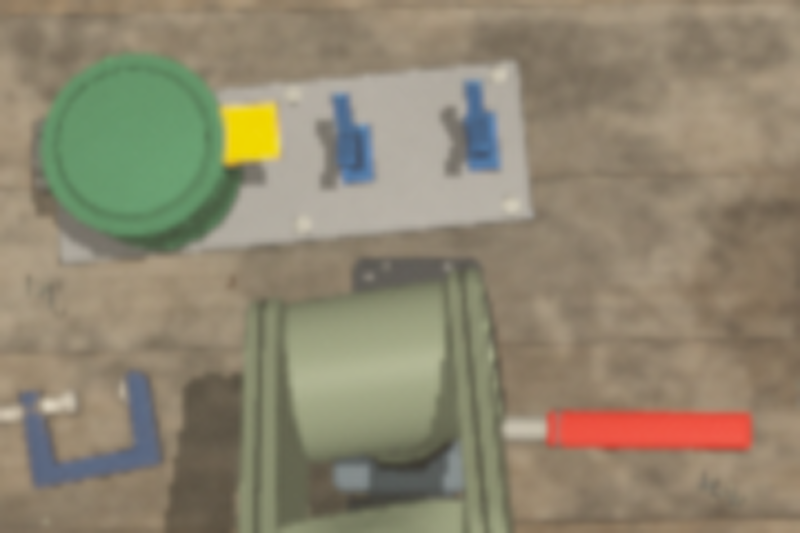

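The arm hides the grasp area. The handle still shows at crop (548–751, 430), so the bar hasn't moved. I'll descend and grasp.

Call:
apply_moves --delta_pos '[[0,0,-0.25],[0,0,-0.4],[0,0,-0.47],[0,0,-0.47],[0,0,-0.47]]' --rot '[[0,0,0],[0,0,0],[0,0,0],[0,0,0],[0,0,0]]' --hand '[1,1,1,1,1]'

```text
time_s: 4.18
ee_pos: [434.1, 69.9, 5.4]
ee_rot: [179.8, -0.0, 88.3]
force: [-0.2, 0.3, -0.2]
gripper_width: 91.3
gripper_force: 0.0
```

Call:
apply_moves --delta_pos '[[0,0,0],[0,0,0],[0,0,0],[0,0,0],[0,0,0],[0,0,0],[0,0,0],[0,0,0],[0,0,0],[0,0,0]]' --rot '[[0,0,0],[0,0,0],[0,0,0],[0,0,0],[0,0,0],[0,0,0],[0,0,0],[0,0,0],[0,0,0],[0,0,0]]' --hand '[0,0,0,0,0,0,0,0,0,0]' --newtons 45

```text
time_s: 5.02
ee_pos: [432.7, 70.0, 3.9]
ee_rot: [-180.0, 0.0, 88.4]
force: [1.0, 0.4, 0.6]
gripper_width: 27.5
gripper_force: 0.0
```

Call:
apply_moves --delta_pos '[[0,0,0],[0,0,0],[0,0,0],[0,0,0],[0,0,0]]' --rot '[[0,0,0],[0,0,0],[0,0,0],[0,0,0],[0,0,0]]' --hand '[0,0,0,0,0]'

```text
time_s: 5.43
ee_pos: [433.0, 70.0, 4.0]
ee_rot: [180.0, -0.0, 88.4]
force: [0.2, 0.3, -1.7]
gripper_width: 15.1
gripper_force: 45.0
```

Call:
apply_moves --delta_pos '[[0,0,0.2],[0,0,0.5],[0,0,0.8],[0,0,1],[0,0,1],[0,0,1]]' --rot '[[0,0,0],[0,0,0],[0,0,0],[0,0,0],[0,0,0],[0,0,0]]' --hand '[0,0,0,0,0,0]'

```text
time_s: 5.93
ee_pos: [432.8, 70.0, 124.4]
ee_rot: [179.9, -0.0, 88.4]
force: [-0.0, -0.3, -4.0]
gripper_width: 15.1
gripper_force: 45.0
```

Call:
apply_moves --delta_pos '[[0.3,-0.06,0.1],[0.6,-0.06,0.1],[0.6,-0.06,0.1],[0.6,-0.06,0.1],[0.6,-0.06,0.1]]' --rot '[[0,0,0.04],[0,0,0.0785],[0,0,0.0785],[0,0,0.0785],[0,0,0.0785]]' --hand '[0,0,0,0,0]'

```text
time_s: 6.35
ee_pos: [502.5, 62.6, 133.3]
ee_rot: [-179.6, -0.0, 95.1]
force: [-0.6, 0.4, -3.4]
gripper_width: 15.2
gripper_force: 45.0
```

```bash
python3 - <<'E'
from h import *
np.set_printoptions(precision=1,suppress=True)
P={n:viewer.grab_frame(n) for n in("scene","top")}
s=env.state(); print(s["ee_pos"],s["ee_rot"])
for q in("bar_tip","bar_push","bar_mid"):
    o=[]
    for n,p in P.items():
        r=spotter.landmark_of(p,q)
        if r: print(q,n,round(r[0]["score"],2),np.array(r[0]["position"]),at_z(p,r[0]["position"],140)); o.append((p,r[0]["position"]))
    if len(o)==2: print(tri(o))
a=cv2.resize(P["scene"]["pixels"][150:290,150:360],(400,267),interpolation=cv2.INTER_CUBIC)
b=cv2.resize(P["top"]["pixels"][150:290,190:400],(400,267),interpolation=cv2.INTER_CUBIC)
cv2.imwrite("pics/lift.png",cv2.resize(np.hstack([a,b]),(800,267))[...,::-1])
for n,p in P.items():
    m=cv2.inRange(cv2.cvtColor(p["pixels"],cv2.COLOR_RGB2HSV),(0,150,100),(8,255,255)); m[:,:200]=0
    N,l,st,c=cv2.connectedComponentsWithStats(m); i=1+st[1:,4].argmax(); print(n,st[i],c[i],at_z(p,c[i],140))
E
```

```text
[502.7  62.7 134.3] [-179.8   -0.    95.1]
bar_tip scene 0.65 [263.5 206.6] [487.8 157.  140. ]
bar_tip top 0.65 [255.2 235.7] [492.2 159.  140. ]
[491.4 157.4 139. ]
bar_push scene 0.82 [353.4 175.4] [ 544.9 -144.8  140. ]
bar_push top 0.63 [361.7 227.6] [ 508.4 -128.1  140. ]
[ 508.8 -123.5  156.2]
bar_mid scene 0.58 [298.4 194.7] [506.8  51.4 140. ]
scene [321 176  41  18 336] [341.1 183.9] [511.  -80.7 140. ]
top [319 219  50  14 436] [344.2 225.9] [513.9 -81.1 140. ]
```

View pics/lift.png

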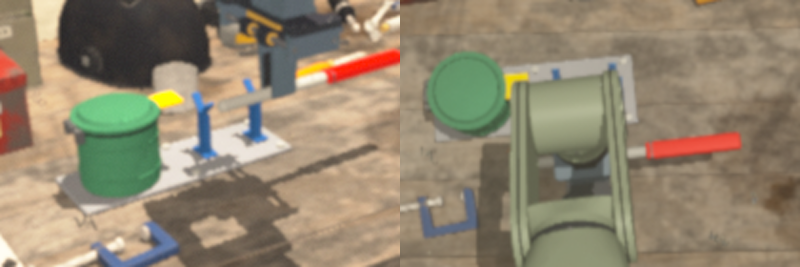

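The bar hangs level in the grip, its tip pointing at the lug from in front of the stand. I'll move it over the saddles.

Call:
apply_moves --delta_pos '[[0.3,-0.019,0],[0.6,-0.019,0],[0.9,-0.019,0],[0.98,-0.019,0],[0.98,-0.019,0],[0.98,-0.019,0]]' --rot '[[0,0,0],[0,0,0],[0,0,0],[0,0,0],[0,0,0],[0,0,0]]' --hand '[0,0,0,0,0,0]'

```text
time_s: 7.25
ee_pos: [621.7, 60.5, 135.3]
ee_rot: [-179.9, -0.0, 95.1]
force: [-0.8, -0.5, -3.8]
gripper_width: 15.1
gripper_force: 45.0
```

```bash
cat > look.py <<'E'
import sys
from h import *
np.set_printoptions(precision=1,suppress=True)
z=float(sys.argv[2])
P={n:viewer.grab_frame(n) for n in("scene","top")}
s=env.state(); print(s["ee_pos"],s["ee_rot"],s["force"])
for q in("bar_tip","lug","bar_push"):
    for n,p in P.items():
        r=spotter.landmark_of(p,q)
        if r: print(q,n,round(r[0]["score"],2),np.array(r[0]["position"]),at_z(p,r[0]["position"],103 if q=="lug" else z))
a=cv2.resize(P["scene"]["pixels"][165:265,175:295],(600,500),interpolation=cv2.INTER_CUBIC)
cv2.imwrite("pics/"+sys.argv[1],a[...,::-1])
for n,p in P.items():
    m=cv2.inRange(cv2.cvtColor(p["pixels"],cv2.COLOR_RGB2HSV),(0,150,100),(8,255,255)); m[:,:260]=0
    N,l,st,c=cv2.connectedComponentsWithStats(m); i=1+st[1:,4].argmax(); print(n,st[i],c[i],at_z(p,c[i],z))
E
python3 look.py over.png 138
```

```text
[620.7  60.5 135.7] [-179.9   -0.    95.1] [-0.7  0.2 -3.8]
bar_tip scene 0.8 [244.5 187.1] [624.7 146.6 138. ]
bar_tip top 0.96 [258.3 192.2] [612.2 151.7 138. ]
lug scene 0.75 [241.4 195.9] [650.3 146.6 103. ]
lug top 0.68 [254.7 192. ] [620.5 166.8 103. ]
bar_push scene 0.79 [332.7 163.9] [ 655.9 -148.9  138. ]
bar_push top 0.77 [360.3 182. ] [ 635.1 -128.6  138. ]
scene [297 162  42  16 336] [317.3 169.1] [641.8 -86.9 138. ]
top [319 177  49  13 415] [343.5 182.8] [633.7 -82.2 138. ]
```

View pics/over.png

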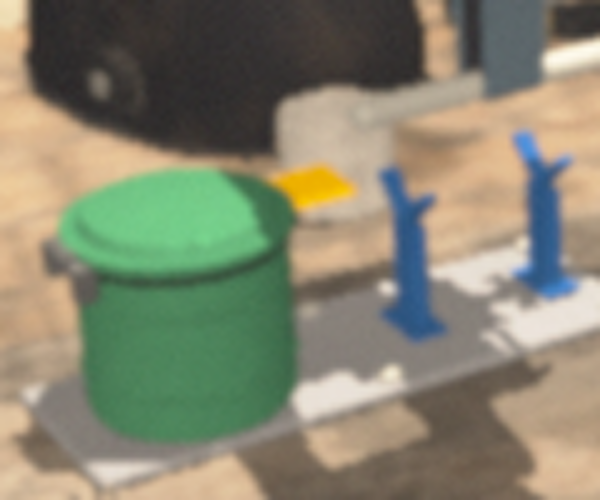

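The tip at crop (358,115) is short of the lug's free edge at (355,190), as planned. I'll lower it into the V's.

Call:
apply_moves --delta_pos '[[0,0,-0.15],[0,0,-0.27],[0,0,-0.37],[0,0,-0.37],[0,0,-0.42],[0,0,-0.42],[0,0,-0.42]]' --rot '[[0,0,0],[0,0,0],[0,0,0],[0,0,0],[0,0,0],[0,0,0],[0,0,0]]' --hand '[0,0,0,0,0,0,0]'

```text
time_s: 8.23
ee_pos: [622.7, 60.5, 86.1]
ee_rot: [179.9, -0.0, 95.1]
force: [0.4, 0.5, -3.0]
gripper_width: 15.0
gripper_force: 45.0
```

```bash
python3 look.py low.png 90
```

```text
[622.9  60.6  86.4] [179.9   0.   95.1] [-0.8  0.1 -4.1]
bar_tip scene 0.85 [245.2 203.8] [624.9 147.4  90. ]
bar_tip top 0.56 [257.1 197.7] [606.6 161.8  90. ]
lug scene 0.7 [240.9 200.2] [625.2 158.7 103. ]
lug top 0.79 [250.4 190.9] [623.9 178.9 103. ]
bar_push scene 0.67 [331.4 181.9] [ 637.7 -133.7   90. ]
bar_push top 0.32 [442.6 269. ] [ 396.1 -350.2   90. ]
scene [299 177  39  17 302] [317.7 185.2] [636.6 -85.6  90. ]
top [319 180  48  13 391] [342.9 186.2] [635. -82.  90.]
```

View pics/low.png

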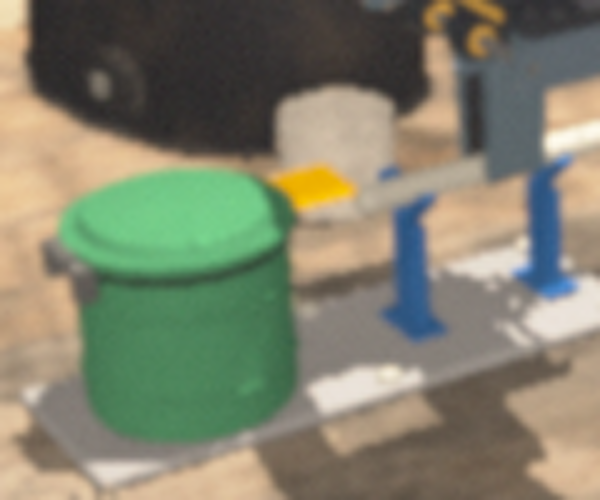

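Call:
apply_moves --delta_pos '[[-0.01,0.116,0],[-0.02,0.232,0],[-0.02,0.232,0],[-0.02,0.232,-0.02],[-0.02,0.232,-0.04],[-0.02,0.232,-0.04],[-0.02,0.232,-0.04]]' --rot '[[0,0,0],[0,0,0],[0,0,0],[0,0,0],[0,0,0],[0,0,0],[0,0,0]]' --hand '[0,0,0,0,0,0,0]'

```text
time_s: 9.22
ee_pos: [620.7, 88.9, 81.2]
ee_rot: [179.9, -0.1, 95.1]
force: [1.2, 1.7, -0.0]
gripper_width: 15.1
gripper_force: 45.0
```

Call:
apply_moves --delta_pos '[[0,0,-0.005],[0,0,-0.005],[0,0,-0.005],[0,0,-0.005],[0,0,-0.005],[0,0,-0.005],[0,0,-0.005],[0,0,-0.005]]' --rot '[[0,0,0],[0,0,0],[0,0,0],[0,0,0],[0,0,0],[0,0,0],[0,0,0],[0,0,0]]' --hand '[0,0.4,0.4,0.4,0.4,0.4,0.4,0.4]'

```text
time_s: 9.88
ee_pos: [619.9, 88.2, 80.0]
ee_rot: [-180.0, 0.0, 95.1]
force: [-0.2, 0.2, 0.4]
gripper_width: 36.3
gripper_force: 0.0
```

Call:
apply_moves --delta_pos '[[0,0,0.2],[0,0,0.5],[0,0,0.8],[0,0,0.8],[0,-0.5,0.8],[0.1,-0.9,0.8],[0.1,-1,0.8],[0.1,-1,0.8]]' --rot '[[0,0,0],[0,0,0],[0,0,0],[0,0,0],[0,0,0],[0,0,0],[0,0,0],[0,0,0]]' --hand '[0.4,0.4,0.4,0.4,0,0,0,0]'

```text
time_s: 10.55
ee_pos: [632.6, -38.1, 176.0]
ee_rot: [180.0, 0.2, 94.8]
force: [-1.0, -0.1, 0.1]
gripper_width: 13.0
gripper_force: 0.0
```

```bash
python3 look.py rest.png 90
```

```text
[631.9 -33.  175.9] [-180.    -0.    94.9] [0.6 0.8 1.4]
bar_tip scene 0.97 [235.9 207.2] [617.7 176.7  90. ]
bar_tip top 0.6 [249.9 197. ] [609.1 182.2  90. ]
lug scene 0.7 [240.6 196.3] [648.9 149.5 103. ]
lug top 0.98 [251.7 190.3] [625.6 175.3 103. ]
bar_push scene 0.95 [320.9 182.7] [ 648.1 -103.6   90. ]
bar_push top 0.68 [349.  186.5] [633.8 -99.4  90. ]
scene [290 181  41  17 299] [309.8 189.1] [623.6 -51.   90. ]
top [353 182   4   8  23] [354.2 186.1] [ 634.7 -114.3   90. ]
```

View pics/rest.png

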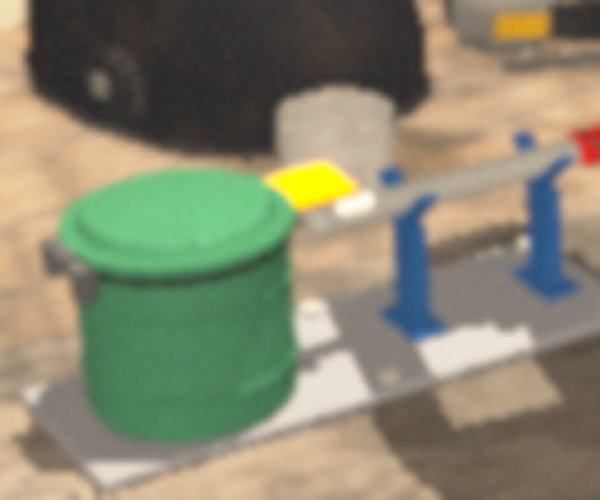

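The bar rests in both V's, with its tip under the lug at about crop (305,220). I'll go over the handle end and close the fingers.

Call:
apply_moves --delta_pos '[[0.03,-0.3,0],[0.03,-0.577,0],[0.03,-0.577,-0.3],[0.03,-0.577,-0.6],[0.03,-0.577,-0.6],[0.03,-0.577,-0.6]]' --rot '[[0,0,0],[0,0,0],[0,0,0],[0,0,0],[0,0,0],[0,0,0]]' --hand '[0,0,0,0,0,0]'

```text
time_s: 11.45
ee_pos: [634.4, -100.0, 102.8]
ee_rot: [-179.8, -0.1, 95.2]
force: [0.4, -0.2, 1.2]
gripper_width: 0.8
gripper_force: 0.0
```

Call:
apply_moves --delta_pos '[[0,0,-0.04],[0,0,-0.08],[0,0,-0.11],[0,0,-0.14],[0,0,-0.16],[0,0,-0.16]]' --rot '[[0,0,0],[0,0,0],[0,0,0],[0,0,0],[0,0,0],[0,0,0]]' --hand '[0,0,0,0,0,0]'

```text
time_s: 11.95
ee_pos: [635.6, -101.0, 85.0]
ee_rot: [180.0, 0.0, 95.1]
force: [0.1, -0.2, 1.3]
gripper_width: 0.5
gripper_force: 0.6
```

Call:
apply_moves --delta_pos '[[0,0,-0.02],[0,0,-0.04],[0,0,-0.06],[0,0,-0.07],[0,0,-0.08],[0,0,-0.08]]' --rot '[[0,0,0],[0,0,0],[0,0,0],[0,0,0],[0,0,0],[0,0,0]]' --hand '[0,0,0,0,0,0]'

```text
time_s: 12.45
ee_pos: [636.7, -101.0, 77.3]
ee_rot: [179.8, 0.0, 95.1]
force: [-0.2, -0.5, 5.9]
gripper_width: 0.2
gripper_force: 3.3
```

Call:
apply_moves --delta_pos '[[0,0,-0.01],[0,0,-0.02],[0,0,-0.03],[0,0,-0.04],[0,0,-0.04],[0,0,-0.04]]' --rot '[[0,0,0],[0,0,0],[0,0,0],[0,0,0],[0,0,0],[0,0,0]]' --hand '[0,0,0,0,0,0]'

```text
time_s: 12.95
ee_pos: [636.8, -100.9, 72.2]
ee_rot: [179.8, 0.0, 95.1]
force: [0.3, 0.2, 5.9]
gripper_width: 0.4
gripper_force: 2.9
```

```bash
cat > lid.py <<'E'
from h import *
np.set_printoptions(precision=1,suppress=True)
from scipy.optimize import brentq
S=np.array([620.6,74.4,0]);a=np.radians(4.97);R=np.array([[np.cos(a),-np.sin(a),0],[np.sin(a),np.cos(a),0],[0,0,1]])
def L(th,x,y,z): # stand coords of lid point at opening th
    dy,dz=y-236,z-104; c,s=np.cos(th),np.sin(th)
    return S+R@np.array([x,236+dy*c+dz*s,104-dy*s+dz*c])
p=viewer.grab_frame("scene")
m=cv2.inRange(cv2.cvtColor(p["pixels"],cv2.COLOR_RGB2HSV),(22,120,120),(35,255,255)); k=np.zeros_like(m);k[160:230,205:270]=1;m*=k
v,u=np.nonzero(m); print("lug px",u.mean(),v.mean(),len(u),"box",u.min(),u.max(),v.min(),v.max())
for th in(0,.07,.1,.12,.15,.18): print(th,proj(p,L(th,0,98,109)),proj(p,L(th,0,84,106)))
print("tip",[ (round(r["score"],2),np.array(r["position"])) for r in spotter.landmark_of(p,"bar_tip")[:1]])
s=env.state();print(s["ee_pos"],s["force"],s["time_s"])
import sys
if len(sys.argv)>1: cv2.imwrite("pics/"+sys.argv[1],cv2.resize(p["pixels"][155:255,175:325],(800,533),interpolation=cv2.INTER_CUBIC)[...,::-1])
E
python3 lid.py
```

```text
lug px 235.864406779661 196.55084745762713 118 box 227 244 192 202
0 [238. 201.] [242.8 200.7]
0.07 [237.5 197.6] [242.4 197.1]
0.1 [237.2 196.2] [242.2 195.5]
0.12 [237.  195.3] [242.  194.5]
0.15 [236.7 193.9] [241.7 192.9]
0.18 [236.3 192.5] [241.3 191.4]
tip [(0.69, array([236.9, 202.5]))]
[ 636.8 -100.9   72.1] [0.7 0.7 6.1] 13.05
```

Call:
apply_moves --delta_pos '[[0,0,-0.01],[0,0,-0.02],[0,0,-0.02],[0,0,-0.02],[0,0,-0.02],[0,0,-0.02],[0,0,-0.02],[0,0,-0.02],[0,0,-0.02],[0,0,-0.02]]' --rot '[[0,0,0],[0,0,0],[0,0,0],[0,0,0],[0,0,0],[0,0,0],[0,0,0],[0,0,0],[0,0,0],[0,0,0]]' --hand '[0,0,0,0,0,0,0,0,0,0]'

```text
time_s: 13.88
ee_pos: [636.7, -100.8, 69.5]
ee_rot: [179.8, 0.0, 95.1]
force: [-0.0, 0.3, 5.9]
gripper_width: 0.9
gripper_force: 2.6
```

```bash
python3 lid.py; python3 lid.py final.png
```

```text
lug px 235.6949152542373 195.52542372881356 118 box 227 244 191 201
0 [238. 201.] [242.8 200.7]
0.07 [237.5 197.6] [242.4 197.1]
0.1 [237.2 196.2] [242.2 195.5]
0.12 [237.  195.3] [242.  194.5]
0.15 [236.7 193.9] [241.7 192.9]
0.18 [236.3 192.5] [241.3 191.4]
tip [(0.79, array([236.4, 201.2]))]
[ 636.7 -100.7   69.5] [0.9 1.2 5.8] 13.9833
lug px 235.6949152542373 195.52542372881356 118 box 227 244 191 201
0 [238. 201.] [242.8 200.7]
0.07 [237.5 197.6] [242.4 197.1]
0.1 [237.2 196.2] [242.2 195.5]
0.12 [237.  195.3] [242.  194.5]
0.15 [236.7 193.9] [241.7 192.9]
0.18 [236.3 192.5] [241.3 191.4]
tip [(0.77, array([237.8, 198.3]))]
[ 636.7 -100.7   69.5] [-0.8  0.4  6.9] 14.0833
```

View pics/final.png

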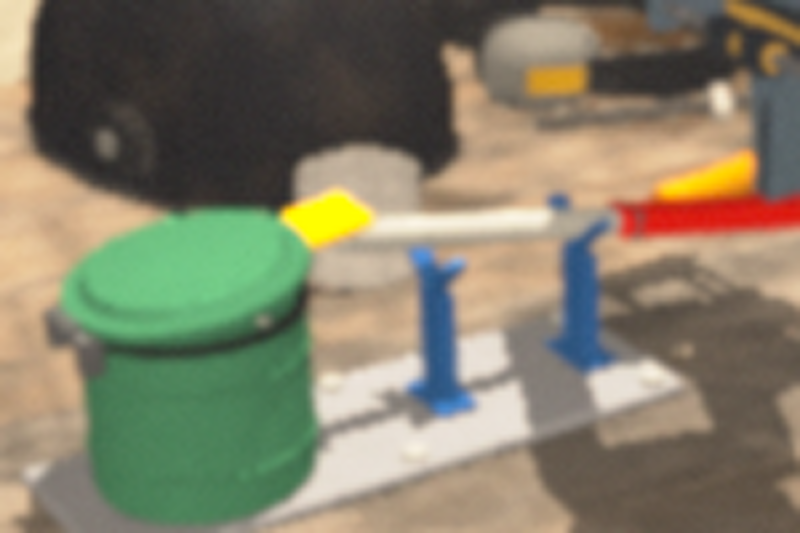

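The bar pivots in the rear saddle, out of the front V. The lug sits at about crop (328,215) and the lid is open roughly 0.12 rad. The reading is steady, so I'll hand it in.

```bash
python3 -c "
from workcell import env
print(env.job_done())"
```

```text
the job is handed in; nothing more can be done
None
```

I handed the job in with the lid levered off its seal and steady at about 0.12 rad, roughly 1.7 cm open at the lug by camera estimate, and the gripper still holding the bar's handle down with about 6 N; the hand-in returned no verdict.

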